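Level the sprung bed and hold it down

ROBOT

A 6-joint arm with a two-finger parallel gripper is mounted at the origin on a cart in front of the work surface, level with it; the furniture and walls round the work are solid. World frame = base frame: x ahead of the robot, y to its left, z up, the work surface at z = 0. Lengths are in m, angles in rad, forces in N, time in s.
With the tool pointing down it reaches from about 0.35 to 0.975 m from the base axis. Payload 4.9 kg.
Tool frame: the origin (TCP) lies midway between the tips of the shut fingers; the grasp point (between the pads) lies 19 mm behind it; z points along the fingers, y is the direction in which the jaws open and shut (so a half turn about z gives the same grasp; the last joint's range is limited). The gripper opens to 85 mm and grips with 20 to 120 N. Pads are 22 mm wide; open, the fingers measure 114 mm over their backs; the gripper's body (76 mm by 85 mm) begins 54 mm behind the grasp point. The pads swing forward as they close: fully open they stand 13 mm farther back than shut.
Start: joints at [1.152, 0.053, 1.613, -0, 1.476, -0.119], TCP at [0.185, 0.597, 0.231] pointing down, gripper open.
Joint ranges: [-3.01, 3.01], [-1.01, 2.22], [0.06, 2.58], [-1.02, 4.17], [0.09, 2.62], [-3.14, 3.14]. Speed limits (rad/s): [2.57, 2.57, 3.14, 3.14, 3.14, 3.14].

INTERFACE

Orientations are given as a unit quaternion [w, x, y, z].
In Python, from plant import manip, cams gives the robot as it stands.
- The arm moves only by the tool jog_arm, never from a script. Its argument "targets" is a list of rows, each a list of 4 numbers: the shift along the tool's x, y, z in m, then the turn about the tool's z in degrees. A call has 1 to 5 rows; each row is the pose to reach, as a shift and turn from the pose commanded when the call began, along the tool's axes at that moment; what a row does not reach only later rows make up. A row lasts 1/12 s, in which the tool goes at most 41.7 mm and 7.16 degrees, less where a joint would pass 70% of its speed; a pose out of reach is approached as far as the arm can. A call with a gripper value outside its range is refused whole. "fingers" is the opening, from 0 (shut) to 1 (fully open), set as the call begins (left out, the last holds). The fingers move at their own pace and stop on an object; the grip force is fixed at half the most. Time passes only in rows, so rows that repeat a pose let the fingers close. It gives the time, the measured TCP pose, the force and the opening at its end, in the units of the state.
- manip.state(): the state, without advancing time (a new reading comes with each control period).
- cams.grab_frame(name): name is "side" or "top" or "wrist"; returns the picture (400x640x3 uint8, red, green, blue); there is no depth.
- cams.get_calibration(name): a dict with "camera_matrix" (3x3 intrinsics, pixels), "distortion" ([k1, k2, p1, p2, k3] as OpenCV has them; the pictures are not rectified), "cam_to_world" (4x4, takes a point from camera to world coordinates). Camera axes: x right, y up, looking along -z (the intrinsics and any distortion apply to the point x, -y, -z); pixel columns grow to the right and rows downward; lengths in m; the calibration is good to about 2 mm. A picture is of the moment at which its call begins: read the wrist's pose just before it. get_calibration takes no time and is no camera call; for the wrist camera it gives the pose at the moment of the call.
- manip.job_done(): hands the job in, once; it reports no verdict.
The state is a dict: "time": time; "joint_pos": joint angles; "joint_vel": joint speeds; "joint_efforts": joint torques, N m; "tool_pos": TCP position; "tool_rot": TCP orientation; "contact_force": force on the tool from outside, world axes, zero at the start; "ft_torque": the same for the moment, N m; "gripper_width": opening from 0.0 (shut) to 1.0 (fully open).
Only numpy, scipy, OpenCV 4.12 (cv2) and the standard library are available. Lean on these libraries where they do the work, as an engineer would, in place of code of your own. Each camera call takes 0.05 s, during which the arm holds its last target. There are 200 camera calls.

TASK

Get the little levelling bed true: swing its grey brace out (clockwise seen from above) until it seats in its end stop, and lay the wooden spirit level on the middle of the bed, along its length. Turn the orange knob until the bubble stands between the two black lines while the level is pressed down so firmly that the sprung bed sits right down on its support. Finish while still pressing the level down like that, touching only the level and not the bed, and leave the other things on the table where they are.

Things in the scene. Friction and masses are not known exactly. Their poses are not given: they have to be found in the camera images.
- base: dark steel base plate (180x360x8) of the levelling bed, fixed to the table; origin 3 above the table (rubber feet) under the middle of the bed. Its +y points from the hinge end of the bed (y = -150) to the end with the brace and knob; -x is the side the folded brace lies on. Its place and yaw vary.
- bed_middle (a point): middle of the bed's wooden top face; the bed is 150 (x) by 310 (y) by 12 thick, its top about 75 above the table when level. Its axes turn with the bed: x across, y along, z out of the top. The bed tilts only about a level axis along base x at its hinge end (base y = -150, z = 60 above the base origin).
- bed (a joint): how far the springs hold the bed up off its support: 0.022 rad untouched (with the level on it too), 0 when pressed right down. It lifts the knob end. Pressing the level half way between its middle and its knob end takes about 5 N to bring it down to 0; 10 N is plenty, more does no good.
- brace (a joint): angle of the brace about its upright pin: folded 0 to 0.25 at the start, 1.45 at its end stop, where it points along base +y. Grows clockwise seen from above. It lifts the knob end of the bed by 0.03 rad in all as it swings. From about 0.8 on its bar rides over a sprung ball, which comes up behind it at the end and keeps it there (it may settle back to 1.41 under load); left short of that it is not seated. About 0.3 N m swings it home.
- brace_pin (a point): on the brace's pin axis (base x = -40, y = 120), 43 above the table; the brace turns about the vertical through this point.
- brace_post (a point): centre of the top of the round grey post (32 across, from the table to 77 high) at the end of the brace, 120 from the pin. The brace can be swung by pushing this post sideways; the bar below it is 22 wide, its top 33 above the table.
- knob_grip (a point): middle of the orange grip bar of the levelling knob, on the knob's axis; the bar is 36 long along the point's x, 12 wide along its y and 24 tall. The knob is upright beyond the end of the bed (base x = 45, y = 215), on a grey column 30 across; under the bar is a black disc 36 across, 8 thick. With the brace home the point is 109 above the table, the bar from 97 to 121; some 11 lower while the brace is folded.
- foot_knob (a joint): angle of the knob, 0 to 3.0 rad, grows clockwise seen from above; 0.3 to 0.7 at the start and stays where it is left (0.25 N m to turn it). Every rad clockwise raises the knob end of the bed by 0.03 rad. Which angle is level varies from time to time (1.2 to 1.8); only the bubble tells.
- level: wooden spirit level 26 wide (x), 300 long (y), 46 tall (z), about 0.35 kg; origin in the middle of its underside. It lies on the table to the right of the bed at the start, standing on its 26 wide edge, vial upward. On top in the middle a brass plate 18x84, 4 thick, with a green window and two black lines 24 apart. The same either way round.
- vial_middle (a point): middle of the level's window, between the two lines, 51 above the level's underside; its axes are those of the level (y along it).
- bubble (a point): middle of the pale bubble, 16 long, in the window. It moves along the level's y to the higher end by 0.5 mm per 0.001 rad of tilt (stops at about 27 mm), and comes to rest in about half a second. It is between the lines within 4 mm of vial_middle.
- eraser: bystander: eraser, blue and white, 23x60x13 (mm); origin in the middle of its underside
- red_cap_ink: bystander: dark blue round bottle with red cap, 43 across, 60 tall (mm); origin in the middle of its underside
- amber_ink: bystander: amber round ink bottle with white cap, 43 across, 60 tall (mm); origin in the middle of its underside
- tape_roll: bystander: brown roll of tape lying flat, 90 across, 48 tall (mm); origin in the middle of its underside

How it is judged:
By the outcome, as a careful person would: the job done as asked, in the order asked, and still so for the second after the job is handed in, while the arm keeps its last pose, push and grip.
It also fails if it takes over 72 s, if anything falls off the work surface, if the arm or the gripper's body presses on something with over 40 N, if the wrist force passes 120 N, or if a joint passes its speed limit or range.

## Working session

There is one attempt and no reset: what is moved stays moved. The work goes in short steps, Python scripts to look and compute and a tool call to move; the robot and the scene stay as the last step left them, time stands still between calls to the robot, and variables do not carry over. Pictures are saved under pics/ and viewed, about 8 in all and at most 12, crops included, and the job is handed in when it is done.

Besides the shell and the picture viewer there is one more tool, called after "Emit:" as name(argument=value, ...), one argument or row to a line, values as JSON. jog_arm: Moves the arm, as the interface text tells. Its arguments: {"type":"object","properties":{"targets":{"type":"array"},"fingers":{"type":"number"}},"required":["targets"]}

```bash
mkdir -p pics; ls
python3 - <<'E'
from plant import manip, cams
import cv2, numpy as np
s=manip.state(); print({k:np.round(v,3).tolist() for k,v in s.items()})
for n in ["top","side"]:
    im=cams.grab_frame(n); cv2.imwrite(f"pics/{n}0.png",im[:,:,::-1])
    c=cams.get_calibration(n); print(n,{k:np.round(v,3).tolist() for k,v in c.items()})
E
```

```text
pics
{'time': 0.0, 'joint_pos': [1.152, 0.053, 1.614, 0.0, 1.476, -0.119], 'joint_vel': [-0.001, 0.001, 0.001, 0.001, 0.001, -0.002], 'joint_efforts': [0.001, -39.37, -37.017, -0.0, 0.007, -0.0], 'tool_pos': [0.184, 0.597, 0.23], 'tool_rot': [-0.0, 0.149, 0.989, -0.001], 'contact_force': [0.157, 0.474, -0.091], 'ft_torque': [-0.018, -0.083, -0.01], 'gripper_width': 0.997}
top {'camera_matrix': [[399.806, 0.0, 323.85], [0.0, 399.806, 195.362], [0.0, 0.0, 1.0]], 'distortion': [-0.093, 0.0, 0.0, 0.0, 0.0], 'cam_to_world': [[0.003, 0.998, -0.067, 0.516], [-1.0, 0.003, -0.001, -0.062], [-0.0, 0.067, 0.998, 1.186], [0.0, 0.0, 0.0, 1.0]]}
side {'camera_matrix': [[448.47, 0.0, 316.482], [0.0, 448.47, 197.123], [0.0, 0.0, 1.0]], 'distortion': [0.008, 0.0, 0.0, 0.0, 0.0], 'cam_to_world': [[0.993, 0.062, -0.104, 0.483], [-0.121, 0.521, -0.845, -0.927], [0.002, 0.851, 0.525, 0.666], [0.0, 0.0, 0.0, 1.0]]}
```

View pics/top0.png

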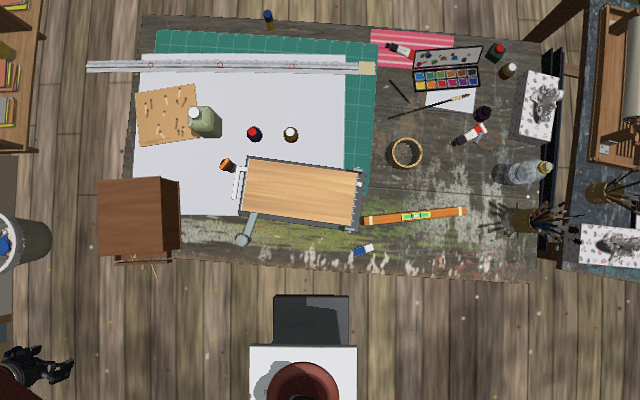

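View pics/side0.png

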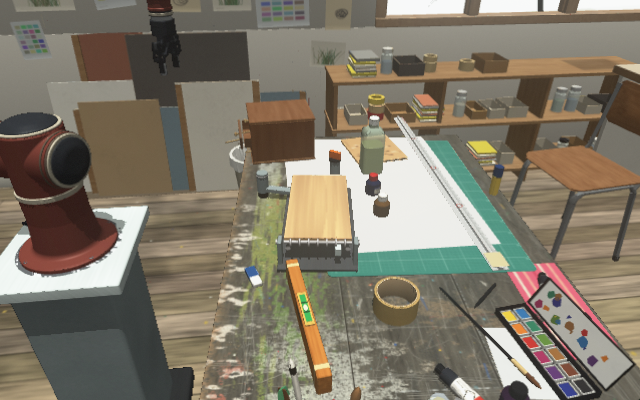

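The top view shows the bed near (300,192), with the knob at (227,165) on its left end (+y). The brace post is at (243,240) and the level runs from (362,220) to (467,210). I'll zoom in to measure.

```bash
cat > h.py <<'E'
import numpy as np, cv2
from plant import manip, cams
from scipy.spatial.transform import Rotation as R
def ray(n,px,c=None):
    c=c or cams.get_calibration(n)
    u=cv2.undistortPoints(np.array([[px]],float),np.array(c["camera_matrix"]),np.array(c["distortion"]))[0,0]
    M=np.array(c["cam_to_world"]); return M[:3,3],M[:3,:3]@[u[0],-u[1],-1]
def at(n,px,z,c=None):
    o,d=ray(n,px,c); return o+d*(z-o[2])/d[2]
def proj(n,P,c=None):
    c=c or cams.get_calibration(n); M=np.array(c["cam_to_world"])
    p=(np.atleast_2d(P)-M[:3,3])@M[:3,:3]
    return cv2.projectPoints(p*[1,-1,-1],np.zeros(3),np.zeros(3),np.array(c["camera_matrix"]),np.array(c["distortion"]))[0][:,0]
def tool():
    s=manip.state(); q=s["tool_rot"]; return np.array(s["tool_pos"]),R.from_quat([q[1],q[2],q[3],q[0]]),s
def yawof(Rm): # world heading of tool x, deg
    x=Rm.apply([1,0,0]); return np.degrees(np.arctan2(x[1],x[0]))
def go(x,y,z,heading=None):
    "shift in tool axes and turn to reach world x,y,z"
    p,r,s=tool(); sh=r.inv().apply(np.array([x,y,z])-p)
    t=None if heading is None else (yawof(r)-heading+180)%360-180
    print("p",p.round(4),"head",round(yawof(r),1),"shift",sh.round(4),"turn",t and round(t,1),"q6",round(s["joint_pos"][5],2),"t",round(s["time"],2),"f",np.round(s["contact_force"],1))
E
python3 - <<'E'
import cv2
im=cv2.imread("pics/top0.png")[145:255,215:375]
cv2.imwrite("pics/c1.png",cv2.resize(im,None,fx=5,fy=5,interpolation=cv2.INTER_CUBIC))
im=cv2.imread("pics/top0.png")
h=cv2.cvtColor(im,cv2.COLOR_BGR2HSV)
m=cv2.inRange(h[195:240,360:475],(8,130,120),(25,255,255))
n,l,st,ce=cv2.connectedComponentsWithStats(m); print(st,ce)
import numpy as np
ys,xs=np.nonzero(m); print(cv2.minAreaRect(np.c_[xs+360,ys+195].astype(np.float32)))
E
```

```text
[[   0    0  115   45 4528]
 [ 102   11    5    9   37]
 [  12   12   87   18  568]
 [   4   22    5    9   42]] [[ 57.33127208  22.2210689 ]
 [103.7027027   15.37837838]
 [ 55.08978873  20.3943662 ]
 [  5.97619048  25.71428571]]
((414.7828674316406, 215.50189208984375), (8.774405479431152, 102.8074951171875), 83.79655456542969)
```

View pics/c1.png

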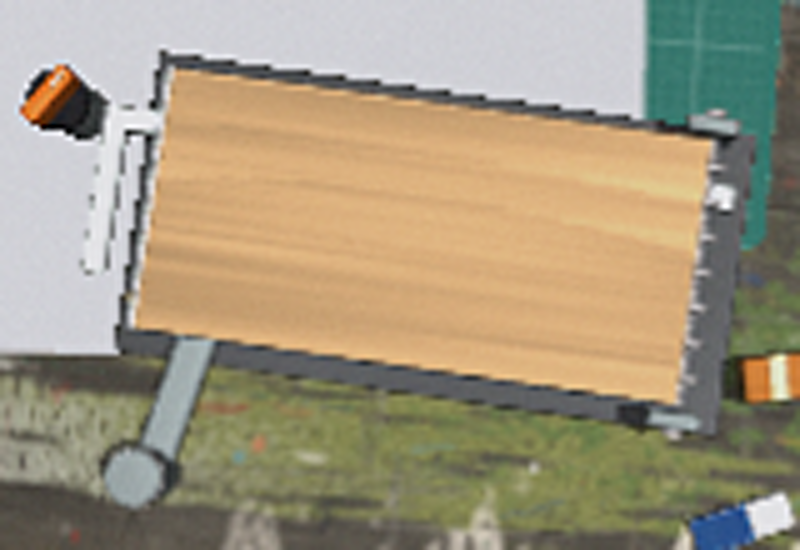

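The crop shows the bed corners at (170,68), (717,140), (680,405) and (135,327), the knob bar at (52,95) and the post top at (135,476), all in crop pixels.

```bash
cat >> h.py <<'E'
def full(p): return ((np.array(p,float)+.5)/5-.5)+[215,145]
E
python3 - <<'E'
from h import *
from scipy.optimize import least_squares
loc=np.array([[75,155],[75,-155],[-75,-155],[-75,155]])/1e3
P=np.array([at("top",full(c),z)[:2] for c,z in zip([(170,68),(717,140),(680,405),(135,327)],[.068,.075,.075,.068])])
f=lambda v:((loc@np.array([[np.cos(v[2]),np.sin(v[2])],[-np.sin(v[2]),np.cos(v[2])]])+v[:2])-P).ravel()
r=least_squares(f,[.5,0,0]); v=r.x; print("base",v.round(4),np.degrees(v[2]),(r.fun*1e3).round(1))
c,s=np.cos(v[2]),np.sin(v[2]); B=lambda x,y:np.array([v[0]+c*x-s*y,v[1]+s*x+c*y])
print("pin",B(-.04,.12),"knob",B(.045,.215),"knob seen",at("top",full((52,95)),.110), "bed mid",B(0,0),"post end",B(-.04,.24))
post=at("top",full((135,476)),.077); print("post",post, np.linalg.norm(post[:2]-B(-.04,.12)))
d=post[:2]-B(-.04,.12); print("brace ang",np.pi/2+v[2]-np.arctan2(d[1],d[0])%(2*np.pi)+1.45)
a=at("top",(362.5,220.5),.046);b=at("top",(467,211),.046)
print("level ends",a,b,np.linalg.norm(a-b),"mid",(a+b)/2,"rect mid",at("top",(414.8,215.5),.046))
# bar direction: from long-edge ends
e1=at("top",full((28,110)),.12);e2=at("top",full((76,75)),.12);print("bar dir",np.degrees(np.arctan2(*(e2-e1)[[1,0]])))
go(.4,.2,.15)
E
```

```text
base [ 0.6019  0.0069 -0.1339] -7.672791740553527 [ 0.8 -1.2  0.5  0.3 -0.2 -0.6 -1.2  1.5]
pin [0.57824013 0.13120797] knob [0.67516308 0.21400858] knob seen [0.67445008 0.20831599 0.11      ] bed mid [0.60186013 0.00694174] post end [0.594262   0.25013357]
post [0.46646722 0.1660004  0.077     ] 0.11706279386863193
brace ang 0.04705931339146807
level ends [ 0.5213865  -0.17192533  0.046     ] [ 0.54892157 -0.47461503  0.046     ] 0.3039395294812695 mid [ 0.53515404 -0.32327018  0.046     ] rect mid [ 0.5358803  -0.32202537  0.046     ]
bar dir -53.52647694944816
p [0.1843 0.5966 0.2302] head 162.8 shift [-0.3232 -0.3151  0.0807] turn None q6 -0.12 t 0.1 f [-0.1  0.   0.5]
```

```bash
cat >> h.py <<'E'
PIN=np.array([.5782,.1312])
def pushpose(phi,d): # phi deg -> x,y,heading
    a=np.radians(phi); post=PIN+.12*np.array([np.cos(a),np.sin(a)]); t=np.array([np.sin(a),-np.cos(a)])
    return post-d*t
def rows(start,head,poses): # start xyz, poses (x,y,z,heading)
    h=np.radians(head); X=np.array([np.cos(h),np.sin(h),0]);Y=np.array([np.sin(h),-np.cos(h),0])
    for p in poses:
        s=np.array(p[:3])-start; print([round(float(s@X),3),round(float(s@Y),3),round(float(-s[2]),3),round((head-p[3]+180)%360-180,1)])
E
python3 - <<'E'
from h import *
a=pushpose(162.7,.045); print(a); go(a[0],a[1],.2)
ph=np.linspace(162.7,82.3,16)
P=[(*pushpose(p,.0305),.045,p) for p in ph]; P[-1]=(*pushpose(81.3,.028),.045,82.3)
st=np.array([*a,.045]);hd=162.7
for k in range(3):
    print(k); rows(st,hd,P[1+5*k:6+5*k]); st=np.array(P[5+5*k][:3]);hd=P[5+5*k][3]
E
```

```text
[0.45024683 0.12392075]
p [0.1843 0.5966 0.2302] head 162.8 shift [-0.3936 -0.373   0.0308] turn None q6 -0.12 t 0.1 f [-0.1  0.   0.5]
0
[0.002, 0.026, -0.0, np.float64(5.4)]
[0.004, 0.037, -0.0, np.float64(10.7)]
[0.004, 0.049, -0.0, np.float64(16.1)]
[0.003, 0.06, -0.0, np.float64(21.4)]
[0.001, 0.072, -0.0, np.float64(26.8)]
1
[0.002, 0.011, -0.0, np.float64(5.4)]
[0.004, 0.023, -0.0, np.float64(10.7)]
[0.004, 0.034, -0.0, np.float64(16.1)]
[0.003, 0.046, -0.0, np.float64(21.4)]
[0.001, 0.057, -0.0, np.float64(26.8)]
2
[0.002, 0.011, -0.0, np.float64(5.4)]
[0.004, 0.023, -0.0, np.float64(10.7)]
[0.004, 0.034, -0.0, np.float64(16.1)]
[0.003, 0.046, -0.0, np.float64(21.4)]
[-0.001, 0.062, -0.0, np.float64(26.8)]
```

Emit:
jog_arm(
  targets=[
    [-0.131,-0.124,0.01,0],
    [-0.131,-0.124,0.01,0],
    [-0.131,-0.124,0.01,0],
    [-0.131,-0.124,0.01,0],
    [-0.131,-0.124,0.01,0],
  ],
  fingers=0,
)

```text
time: 0.52
tool_pos: [0.2744, 0.4361, 0.2201]
tool_rot: [0.0, 0.151, 0.989, -0.001]
contact_force: [-0.2, -0.0, 0.7]
gripper_width: 0.3
```

Emit:
jog_arm(
  targets=[
    [-0.131,-0.124,0.01,0],
    [-0.131,-0.124,0.01,0],
    [-0.131,-0.124,0.01,0],
    [-0.131,-0.124,0.01,0],
    [-0.131,-0.124,0.01,0],
  ],
)

```text
time: 0.93
tool_pos: [0.3629, 0.279, 0.2105]
tool_rot: [0.0, 0.151, 0.988, -0.001]
contact_force: [-0.1, -0.6, 0.1]
gripper_width: -0.0
```

Emit:
jog_arm(
  targets=[
    [-0.131,-0.125,0.01,0],
    [-0.131,-0.125,0.01,0],
    [-0.131,-0.125,0.01,0],
    [-0.131,-0.125,0.01,0],
    [-0.131,-0.125,0.01,0],
  ],
)

```text
time: 1.35
tool_pos: [0.4511, 0.1207, 0.2007]
tool_rot: [0.0, 0.151, 0.988, -0.001]
contact_force: [0.0, 1.0, 0.2]
gripper_width: -0.005
```

Run:
```python
from h import *
go(.4502,.1239,.045,162.7)
```

```text
p [0.4511 0.1207 0.2007] head 162.6 shift [0.0019 0.0031 0.1557] turn -0.1 q6 -1.16 t 1.35 f [0.  1.  0.2]
```

Emit:
jog_arm(
  targets=[
    [0.002,0.003,0.04,0],
    [0.002,0.003,0.08,0],
    [0.002,0.003,0.12,0],
    [0.002,0.003,0.156,0],
    [0.002,0.003,0.156,0],
  ],
)

```text
time: 1.77
tool_pos: [0.4417, 0.1271, 0.037]
tool_rot: [-0.008, 0.15, 0.989, -0.002]
contact_force: [-1.6, -0.5, -1.5]
gripper_width: -0.001
```

Emit:
jog_arm(
  targets=[
    [0.002,0.026,0,5.4],
    [0.004,0.037,0,10.7],
    [0.004,0.049,0,16.1],
    [0.003,0.06,0,21.4],
    [0.001,0.072,0,26.8],
  ],
)

```text
time: 2.18
tool_pos: [0.4697, 0.1976, 0.047]
tool_rot: [0.0, 0.376, 0.926, -0.0]
contact_force: [0.3, -2.1, -0.8]
gripper_width: -0.002
```

Run:
```python
from h import *
a=pushpose(135.9,.0305); go(*a,.045,135.9)
im=cams.grab_frame("top")[145:255,215:375]
cv2.imwrite("pics/c2.png",cv2.resize(im[:,:,::-1],None,fx=5,fy=5))
```

```text
p [0.4697 0.1976 0.047 ] head 135.8 shift [-0.0042 -0.0027  0.002 ] turn -0.1 q6 -0.55 t 2.18 f [ 0.3 -2.1 -0.8]
```

Tracking well, with contact at 2 N. I'll continue the push.

Emit:
jog_arm(
  targets=[
    [-0.001,0.009,0.001,5.4],
    [0.001,0.021,0.001,10.7],
    [0.001,0.032,0.001,16.1],
    [0,0.044,0.001,21.4],
    [-0.002,0.055,0.001,26.8],
  ],
)

```text
time: 2.65
tool_pos: [0.5089, 0.2356, 0.0458]
tool_rot: [-0.0, 0.58, 0.815, -0.0]
contact_force: [-2.0, -1.6, -0.2]
gripper_width: -0.0
```

Emit:
jog_arm(
  targets=[
    [0.002,0.011,0,5.4],
    [0.004,0.023,0,10.7],
    [0.004,0.034,0,16.1],
    [0.003,0.046,0,21.4],
    [-0.001,0.062,0,26.8],
  ],
)

```text
time: 3.07
tool_pos: [0.5668, 0.2557, 0.0458]
tool_rot: [-0.001, 0.753, 0.658, -0.001]
contact_force: [-32.3, 2.5, 4.4]
gripper_width: -0.005
```

Run:
```python
from h import *
a=pushpose(82.3,.0305); go(*a,.045,82.3)
```

```text
p [0.5668 0.2557 0.0458] head 82.3 shift [-0.0018 -0.0025  0.0008] turn 0.0 q6 0.44 t 3.07 f [-32.3   2.5   4.4]
```

Emit:
jog_arm(
  targets=[
    [0,-0.02,0,0],
    [0,-0.02,-0.03,0],
    [0,-0.02,-0.07,0],
    [0,-0.02,-0.11,0],
    [0,-0.02,-0.15,0],
  ],
)

```text
time: 3.48
tool_pos: [0.5475, 0.2573, 0.1978]
tool_rot: [0.0, 0.752, 0.66, 0.0]
contact_force: [0.7, -1.0, 0.6]
gripper_width: -0.002
```

Run:
```python
from h import *
go(.5352,-.3227,.16,95.2)
im=cams.grab_frame("top")[:,:,::-1]; cv2.imwrite("pics/top2.png",im)
cv2.imwrite("pics/c3.png",cv2.resize(im[145:255,180:340],None,fx=5,fy=5,interpolation=cv2.INTER_CUBIC))
cv2.imwrite("pics/s3.png",cams.grab_frame("side")[:,:,::-1])
print(proj("top",[[*pushpose(82.3,0),.077]]))
```

```text
p [0.5475 0.2573 0.1978] head 82.6 shift [-0.5767  0.0629  0.0376] turn -12.6 q6 0.45 t 3.48 f [ 0.7 -1.   0.6]
[[212.52998211 193.72425134]]
```

View pics/c3.png

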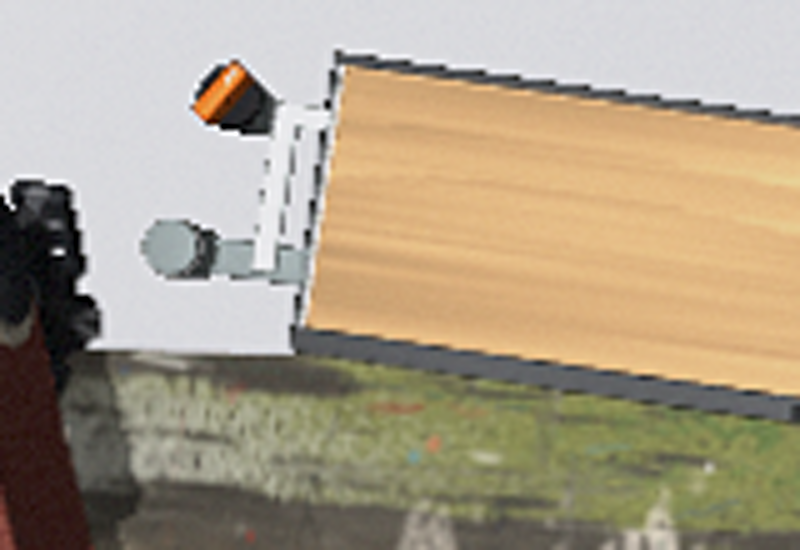

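The post is at crop (172,248). The bar is in line with the bed axis, so the brace looks seated. Next, the level.

Emit:
jog_arm(
  targets=[
    [-0.192,0.021,0,0],
    [-0.192,0.021,0,0],
    [-0.192,0.021,0,0],
    [-0.192,0.021,0,0],
    [-0.192,0.021,0,0],
  ],
  fingers=0.9,
)

```text
time: 4.0
tool_pos: [0.543, 0.0613, 0.1958]
tool_rot: [0.001, 0.752, 0.659, 0.0]
contact_force: [0.9, 0.3, 0.2]
gripper_width: 0.709
```

Emit:
jog_arm(
  targets=[
    [-0.192,0.021,0,0],
    [-0.192,0.021,0,0],
    [-0.192,0.021,0,0],
    [-0.192,0.021,0,0],
    [-0.192,0.021,0,0],
  ],
)

```text
time: 4.42
tool_pos: [0.5384, -0.1323, 0.196]
tool_rot: [0.001, 0.752, 0.659, 0.0]
contact_force: [1.5, 0.7, -0.3]
gripper_width: 0.895
```

Emit:
jog_arm(
  targets=[
    [-0.192,0.021,0,0],
    [-0.192,0.021,0,-12.6],
    [-0.192,0.021,0,-12.6],
    [-0.192,0.021,0,-12.6],
    [-0.192,0.021,0,-12.6],
  ],
)

```text
time: 4.83
tool_pos: [0.5336, -0.3255, 0.1959]
tool_rot: [0.001, 0.675, 0.737, -0.0]
contact_force: [-1.0, 0.0, 0.4]
gripper_width: 0.9
```

Run:
```python
from h import *
go(.5352,-.3227,.022,95.2)
im=cams.grab_frame("wrist")[:,:,::-1]; cv2.imwrite("pics/w1.png",im)
print(proj("wrist",[[.5352,-.3227,.05],[.5217,-.1733,.046],[.5488,-.4721,.046]]))
```

```text
p [ 0.5336 -0.3255  0.1959] head 95.0 shift [0.0029 0.0017 0.1739] turn -0.2 q6 -0.75 t 4.83 f [-1.   0.   0.4]
[[318.40729674 183.87736216]
 [317.64456304  26.51242291]
 [319.00646968 304.47271387]]
```

View pics/w1.png

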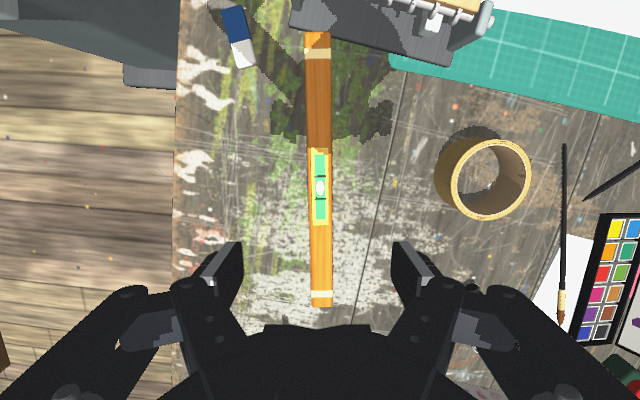

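The window's middle is at (320,188). The level's far end is at about (317,34) and its near end at (321,305). I'll refine the grasp from these.

Run:
```python
from h import *
m=at("wrist",(320,188),.05);n=at("wrist",(321,304),.046);f=at("wrist",(317.5,60),.046)
print(m,n,f); d=f-n; hd=np.degrees(np.arctan2(d[1],d[0])); print(hd); go(m[0],m[1],.022,hd)
```

```text
[ 0.53725051 -0.32697512  0.05      ] [ 0.55115027 -0.47122971  0.046     ] [ 0.52404967 -0.20257931  0.046     ]
95.76033041317409
p [ 0.5332 -0.3293  0.1959] head 94.8 shift [0.0028 0.0042 0.1738] turn -0.9 q6 -0.75 t 4.88 f [-2.9 -1.9 -0.2]
```

Emit:
jog_arm(
  targets=[
    [0.002,0.003,0.04,-0.5],
    [0.002,0.003,0.08,-0.5],
    [0.002,0.003,0.12,-0.5],
    [0.002,0.003,0.155,-0.5],
    [0.002,0.003,0.174,-0.5],
  ],
)

```text
time: 5.3
tool_pos: [0.5346, -0.3176, 0.0162]
tool_rot: [-0.003, 0.672, 0.741, -0.0]
contact_force: [-0.5, 0.5, -0.2]
gripper_width: 0.897
```

Emit:
jog_arm(
  targets=[
    [0,0,0,0],
    [0,0,0,0],
    [0,0,0,0],
    [0,0,0,0],
    [0,0,0,0],
  ],
  fingers=0,
)

```text
time: 5.72
tool_pos: [0.5386, -0.3211, 0.024]
tool_rot: [0.002, 0.672, 0.741, -0.0]
contact_force: [-3.8, -0.2, 6.8]
gripper_width: 0.292
```

Emit:
jog_arm(
  targets=[
    [0,0,0,0],
    [0,0,0,0],
    [0,0,-0.02,0],
    [0,0,-0.06,0],
    [0,0,-0.1,0],
  ],
)

```text
time: 6.13
tool_pos: [0.5355, -0.3181, 0.1193]
tool_rot: [-0.003, 0.672, 0.74, -0.0]
contact_force: [0.9, -0.8, -3.5]
gripper_width: 0.291
```

Run:
```python
from h import *
s=manip.state(); print(s["gripper_width"]); go(.602,.007,.125,82.3)
im=cams.grab_frame("top")[:,:,::-1]
cv2.imwrite("pics/t4.png",cv2.resize(im[120:280,240:480],None,fx=3,fy=3,interpolation=cv2.INTER_CUBIC))
```

```text
0.29106401514333446
p [ 0.5355 -0.3181  0.1193] head 95.5 shift [ 0.3171  0.0975 -0.0048] turn 13.2 q6 -0.75 t 6.13 f [ 0.9 -0.8 -3.5]
```

View pics/t4.png

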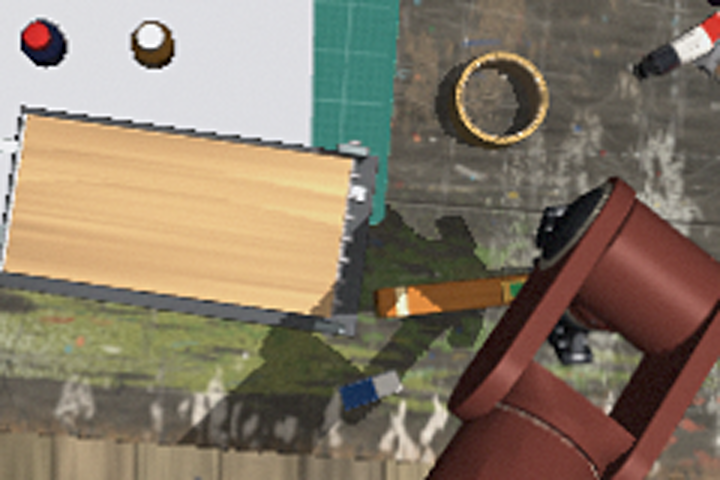

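The level is gripped (opening 0.29) and lifted, and the bystanders are undisturbed. Carrying it to the bed.

Emit:
jog_arm(
  targets=[
    [0,0,-0.04,0],
    [0.04,0.012,-0.04,0],
    [0.08,0.025,-0.04,0],
    [0.12,0.037,-0.04,0],
    [0.16,0.049,-0.04,0],
  ],
)

```text
time: 6.6
tool_pos: [0.5705, -0.1546, 0.1611]
tool_rot: [0.001, 0.673, 0.74, 0.001]
contact_force: [1.6, -0.3, -5.1]
gripper_width: 0.292
```

Emit:
jog_arm(
  targets=[
    [0.04,0.012,0,4],
    [0.08,0.024,0,8],
    [0.12,0.036,0,13.2],
    [0.16,0.049,0,13.2],
    [0.16,0.049,0,13.2],
  ],
)

```text
time: 7.02
tool_pos: [0.6044, 0.0151, 0.1608]
tool_rot: [-0.001, 0.751, 0.661, 0.002]
contact_force: [-0.6, -0.5, -4.4]
gripper_width: 0.296
```

Run:
```python
from h import *
go(.6025,.011,.1,82.3)
cams.grab_frame("side");cams.grab_frame("side");go(.6025,.011,.1,82.3)
```

```text
p [0.6044 0.0151 0.1608] head 82.7 shift [-0.0046 -0.0014  0.0608] turn 0.4 q6 0.03 t 7.02 f [-0.6 -0.5 -4.4]
p [0.6038 0.0097 0.1606] head 82.6 shift [ 0.0012 -0.0015  0.0605] turn 0.3 q6 0.02 t 7.12 f [-0.5 -0.4 -4.5]
```

Emit:
jog_arm(
  targets=[
    [0,-0.001,0.02,0.3],
    [0,-0.001,0.04,0.3],
    [0,-0.001,0.052,0.3],
    [0,-0.001,0.058,0.3],
    [0,-0.001,0.061,0.3],
  ],
)

```text
time: 7.53
tool_pos: [0.6018, 0.0071, 0.0981]
tool_rot: [-0.001, 0.755, 0.656, -0.001]
contact_force: [-2.0, 0.5, -1.8]
gripper_width: 0.286
```

Emit:
jog_arm(
  targets=[
    [0,0,0.001,0],
    [0,0,0.002,0],
    [0,0,0.003,0],
    [0,0,0.003,0],
    [0,0,0.003,0],
  ],
)

```text
time: 7.95
tool_pos: [0.6036, 0.0075, 0.0976]
tool_rot: [0.001, 0.755, 0.656, 0.0]
contact_force: [-0.2, -1.1, -0.6]
gripper_width: 0.29
```

Emit:
jog_arm(
  targets=[
    [0,0,0.001,0],
    [0,0,0.002,0],
    [0,0,0.002,0],
    [0,0,0.002,0],
    [0,0,0.002,0],
  ],
)

```text
time: 8.37
tool_pos: [0.6038, 0.0077, 0.0966]
tool_rot: [0.001, 0.754, 0.656, 0.001]
contact_force: [-3.6, -0.2, 7.2]
gripper_width: 0.289
```

Emit:
jog_arm(
  targets=[
    [0,0,0,0],
    [0,0,0,0],
    [0,0,0,0],
    [0,0,0,0],
    [0,0,0,0],
  ],
  fingers=0.6,
)

```text
time: 8.78
tool_pos: [0.6028, 0.008, 0.0942]
tool_rot: [-0.0, 0.755, 0.656, 0.0]
contact_force: [0.3, 0.2, -0.7]
gripper_width: 0.598
```

Emit:
jog_arm(
  targets=[
    [0,0,-0.03,0],
    [0,0,-0.07,0],
    [0,0,-0.11,0],
    [0,0,-0.15,0],
    [0,0,-0.15,0],
  ],
)

```text
time: 9.2
tool_pos: [0.6072, 0.0076, 0.2556]
tool_rot: [0.006, 0.754, 0.656, 0.006]
contact_force: [0.7, -0.4, 1.7]
gripper_width: 0.597
```

Run:
```python
from h import *
go(.6025,.011,.1,82.3)
im=cams.grab_frame("wrist")[:,:,::-1]; cv2.imwrite("pics/w5.png",im)
import pickle; pickle.dump(cams.get_calibration("wrist"),open("w5.pkl","wb"))
```

```text
p [0.6072 0.0076 0.2556] head 82.0 shift [ 0.0026 -0.0078  0.1555] turn -0.3 q6 0.03 t 9.2 f [ 0.7 -0.4  1.7]
```

View pics/w5.png

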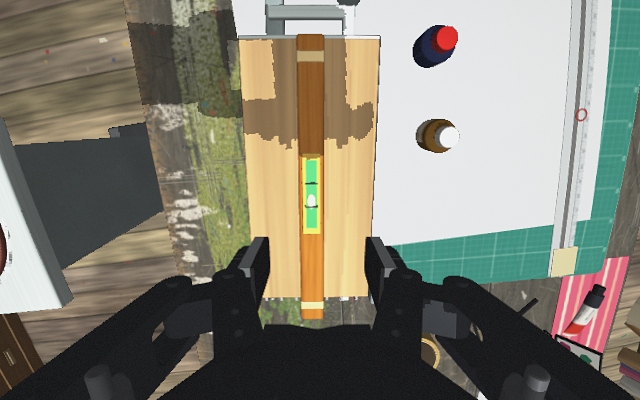

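The level lies along the bed. The window runs from (311,157) to (311,234), with lines at about rows 183 and 206 and the bubble at (311,201), toward the hinge end. I'll measure this numerically.

Run:
```python
from h import *
import pickle
c=pickle.load(open("w5.pkl","rb")); im=cv2.imread("pics/w5.png")
for y in range(155,238): print(y,im[y,308:316].min(1).min(),im[y,309:315].mean(0).round().astype(int).tolist(), end=" | " if y%3 else "\n")
m=at("wrist",(311,194.7),.126,c);n=at("wrist",(312,318),.121,c);f=at("wrist",(309.5,36),.121,c);b=at("wrist",(311.5,201),.126,c)
print("\n",m,n,f,(n+f)/2,np.linalg.norm(n-f),"bub off",np.linalg.norm(b-m)); 
d=f-n; print(np.degrees(np.arctan2(d[1],d[0])))
for p in [(238,38),(380,38),(372,298),(265,298)]: print(at("wrist",p,.075,c))
```

```text
155 60 [62, 134, 169] | 156 60 [62, 132, 168]
157 59 [61, 130, 166] | 158 59 [75, 167, 198] | 159 84 [113, 228, 231]
160 134 [137, 235, 173] | 161 97 [147, 232, 101] | 162 99 [147, 232, 106]
163 100 [147, 232, 106] | 164 102 [147, 232, 108] | 165 103 [147, 232, 109]
166 102 [147, 232, 108] | 167 103 [147, 232, 108] | 168 101 [147, 232, 108]
169 101 [148, 232, 108] | 170 101 [148, 233, 108] | 171 103 [148, 232, 110]
172 104 [148, 232, 109] | 173 104 [147, 233, 108] | 174 103 [148, 233, 109]
175 102 [148, 233, 110] | 176 102 [149, 233, 110] | 177 103 [148, 233, 109]
178 105 [149, 233, 110] | 179 104 [149, 233, 110] | 180 103 [151, 236, 111]
181 96 [137, 227, 100] | 182 42 [76, 131, 56] | 183 54 [62, 61, 60]
184 88 [110, 166, 91] | 185 106 [153, 241, 113] | 186 104 [149, 234, 110]
187 105 [149, 233, 109] | 188 104 [149, 233, 110] | 189 106 [149, 234, 110]
190 104 [148, 232, 109] | 191 105 [149, 233, 110] | 192 105 [148, 233, 108]
193 103 [144, 230, 112] | 194 102 [165, 228, 165] | 195 101 [208, 236, 220]
196 108 [228, 241, 236] | 197 144 [236, 242, 240] | 198 180 [240, 242, 243]
199 169
[... 624 characters left out ...]
224 100 [144, 230, 106] | 225 101 [144, 230, 105]
226 97 [144, 230, 100] | 227 134 [141, 232, 137] | 228 124 [126, 237, 224]
229 114 [116, 240, 244] | 230 115 [118, 240, 242] | 231 116 [117, 240, 241]
232 120 [122, 243, 242] | 233 108 [110, 232, 236] | 234 47 [57, 135, 214]
235 55 [60, 145, 226] | 236 57 [59, 145, 225] | 237 56 [59, 146, 225]

 [0.60243922 0.00892583 0.126     ] [ 0.58227668 -0.13672468  0.121     ] [0.62165959 0.15086294 0.121     ] [0.60196814 0.00706913 0.121     ] 0.290271682433545 bub off 0.006447397295027551
82.20228652304375
[0.54951691 0.1723381  0.075     ]
[0.69513293 0.15218552 0.075     ]
[ 0.6593694  -0.15325966  0.075     ]
[ 0.52057737 -0.13260666  0.075     ]
```

The level is within about 2 mm of the bed's middle. The bubble is 6.5 mm toward the hinge, a tilt of −0.013. With 0.022 of spring lift, the knob needs about 1.17 rad (67°) clockwise. Moving over the knob.

Run:
```python
from h import *
print(at("top",((222+.5)/5-.5+180,(92+.5)/5-.5+145),.121))
go(.675,.211,.23,126)
```

```text
[0.67446705 0.20831935 0.121     ]
p [0.6059 0.0076 0.2514] head 82.0 shift [0.211 0.04  0.022] turn -44.0 q6 0.03 t 9.25 f [-0.4 -0.1 -0.9]
```

Emit:
jog_arm(
  targets=[
    [0.041,0.008,0.004,-7],
    [0.08,0.015,0.008,-14],
    [0.12,0.022,0.012,-21],
    [0.16,0.03,0.016,-28],
    [0.2,0.038,0.022,-35],
  ],
)

```text
time: 9.67
tool_pos: [0.6681, 0.2025, 0.2207]
tool_rot: [-0.001, 0.52, 0.854, -0.0]
contact_force: [0.4, -0.1, 0.1]
gripper_width: 0.598
```

Emit:
jog_arm(
  targets=[
    [0.006,0.008,0,-7],
    [0.006,0.008,0,-9],
    [0.006,0.008,0,-9],
    [0.006,0.008,0,-9],
    [0.006,0.008,0,-9],
  ],
)

```text
time: 10.08
tool_pos: [0.6722, 0.2091, 0.2214]
tool_rot: [-0.0, 0.455, 0.891, -0.0]
contact_force: [0.4, -0.4, -0.1]
gripper_width: 0.601
```

Run:
```python
from h import *
go(.675,.211,.1,126)
import pickle; c=cams.get_calibration("wrist");pickle.dump(c,open("w6.pkl","wb"))
im=cams.grab_frame("wrist")[:,:,::-1]; cv2.imwrite("pics/w6.png",im)
h=cv2.cvtColor(np.ascontiguousarray(im),cv2.COLOR_BGR2HSV)
m=cv2.inRange(h,(5,180,150),(16,255,255)); n,l,st,ce=cv2.connectedComponentsWithStats(m)
for i in range(1,n):
    if st[i,4]>150: 
        ys,xs=np.nonzero(l==i); print(st[i],ce[i],cv2.minAreaRect(np.c_[xs,ys].astype(np.float32)))
print(proj("wrist",[[.675,.211,.121]],c))
```

```text
p [0.6722 0.2091 0.2214] head 125.9 shift [-0.0002  0.0035  0.1214] turn -0.1 q6 -0.43 t 10.08 f [ 0.4 -0.4 -0.1]
[313 182  19  37 213] [322.51643192 200.66197183] ((321.7647399902344, 200.05882263183594), (36.38034439086914, 12.126781463623047), 75.96376037597656)
[222 210  27  25 358] [235.20111732 221.74581006] ((235.12388610839844, 221.85842895507812), (26.15203857421875, 14.11081314086914), 41.18592071533203)
[ 169  227   64   58 1449] [202.93581781 256.042098  ] ((200.40940856933594, 259.4169616699219), (25.738964080810547, 66.89673614501953), 42.51044845581055)
[[319.3621373 201.5723694]]
```

View pics/w6.png

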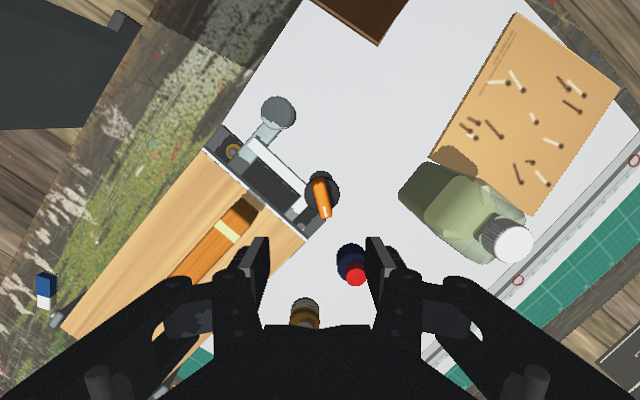

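The bar runs from about (316,181) to (327,218) in this view. I'll work out its heading and centre.

Run:
```python
from h import *
import pickle; c=pickle.load(open("w6.pkl","rb")); im=cv2.imread("pics/w6.png")
def P(x,y,hd):
    a=np.radians(hd);u=np.array([np.cos(a),np.sin(a),0]);v=np.array([-u[1],u[0],0]);o=np.array([x,y,.109])
    return proj("wrist",[o+i*.018*u+j*.006*v+k*.012*np.array([0,0,1]) for i in(-1,1) for j in(-1,1) for k in(-1,1)],c)
h=cv2.cvtColor(im,cv2.COLOR_BGR2HSV); roi=np.zeros((400,640),np.uint8)
roi[170:230,300:340]=cv2.inRange(h,(3,120,60),(20,255,255))[170:230,300:340]
n,l,st,ce=cv2.connectedComponentsWithStats(roi); k=1+st[1:,4].argmax(); M=cv2.morphologyEx(((l==k)*1).astype(np.uint8),cv2.MORPH_CLOSE,np.ones((5,5)))
def cost(q):
    m=np.zeros((400,640),np.uint8); cv2.fillConvexPoly(m,cv2.convexHull((P(*q)*16).round().astype(np.int32)),1,shift=4); return (m!=M).sum()
best=min((cost((x,y,hd)),x,y,hd) for x in np.arange(.669,.682,.001) for y in np.arange(.203,.218,.001) for hd in range(85,165,2))
print(best,M.sum()); go(best[1],best[2],.101,best[3])
```

```text
(np.int64(97), np.float64(0.677), np.float64(0.21300000000000002), 139) 551
p [0.6723 0.209  0.2218] head 125.9 shift [0.0005 0.0062 0.1208] turn -13.1 q6 -0.43 t 10.13 f [ 0.4 -0.   0.7]
```

Centre (0.676, 0.213) with heading 139°, which matches the base model. Descending to grip.

Emit:
jog_arm(
  targets=[
    [0.001,0.006,0,-7],
    [0.001,0.006,0.02,-13],
    [0.001,0.006,0.05,-13],
    [0.001,0.006,0.08,-13],
    [0.001,0.006,0.1,-13],
  ],
)

```text
time: 10.55
tool_pos: [0.6755, 0.213, 0.1193]
tool_rot: [-0.001, 0.351, 0.936, -0.001]
contact_force: [-0.3, -0.1, 0.1]
gripper_width: 0.601
```

Emit:
jog_arm(
  targets=[
    [0,0,0.01,0],
    [0,0,0.02,0],
    [0,0,0.02,0],
    [0,0,0.02,0],
    [0,0,0.02,0],
  ],
)

```text
time: 10.97
tool_pos: [0.6781, 0.2141, 0.1045]
tool_rot: [0.001, 0.35, 0.937, 0.001]
contact_force: [-0.1, -0.0, -0.2]
gripper_width: 0.598
```

Emit:
jog_arm(
  targets=[
    [0,0,0,0],
    [0,0,0,0],
    [0,0,0,0],
    [0,0,0,0],
    [0,0,0,0],
  ],
  fingers=0,
)

```text
time: 11.38
tool_pos: [0.6759, 0.2123, 0.1037]
tool_rot: [-0.001, 0.35, 0.937, -0.003]
contact_force: [-7.3, -6.1, 7.5]
gripper_width: 0.122
```

Run:
```python
from h import *
go(.676,.2135,.101,139); s=manip.state(); print(s["gripper_width"],s["ft_torque"])
```

```text
p [0.6759 0.2123 0.1037] head 139.1 shift [0.0007 0.001  0.0027] turn 0.1 q6 -0.65 t 11.38 f [-7.3 -6.1  7.5]
0.1224722040253254 [-1.03932178  1.20829675  0.25300999]
```

Gripped at 0.12 opening. Turning 67° clockwise in three calls.

Emit:
jog_arm(
  targets=[
    [0,0,0,5],
    [0,0,0,10],
    [0,0,0,15],
    [0,0,0,20],
    [0,0,0,25],
  ],
)

```text
time: 11.8
tool_pos: [0.6759, 0.2122, 0.1037]
tool_rot: [-0.0, 0.546, 0.838, -0.003]
contact_force: [-6.7, -5.9, 6.5]
gripper_width: 0.12
```

Emit:
jog_arm(
  targets=[
    [0,0,0,5],
    [0,0,0,10],
    [0,0,0,15],
    [0,0,0,20],
    [0,0,0,25],
  ],
)

```text
time: 12.22
tool_pos: [0.6759, 0.2122, 0.1037]
tool_rot: [0.0, 0.714, 0.7, -0.003]
contact_force: [-7.0, -6.3, 7.5]
gripper_width: 0.122
```

Emit:
jog_arm(
  targets=[
    [0,0,0,5],
    [0,0,0,10],
    [0,0,0,15],
    [0,0,0,17],
    [0,0,0,17],
  ],
)

```text
time: 12.63
tool_pos: [0.6759, 0.2122, 0.1037]
tool_rot: [0.001, 0.809, 0.588, -0.002]
contact_force: [-6.2, -6.3, 7.4]
gripper_width: 0.118
```

Emit:
jog_arm(
  targets=[
    [0,0,0,0],
    [0,0,0,0],
    [0,0,0,0],
  ],
  fingers=0.6,
)

```text
time: 12.88
tool_pos: [0.677, 0.2143, 0.1025]
tool_rot: [0.0, 0.809, 0.588, 0.0]
contact_force: [0.5, 0.1, -0.6]
gripper_width: 0.539
```

Emit:
jog_arm(
  targets=[
    [0,0,-0.03,0],
    [0,0,-0.07,0],
    [0,0,-0.11,0],
    [0,0,-0.14,0],
    [0,0,-0.14,0],
  ],
)

```text
time: 13.3
tool_pos: [0.6807, 0.2151, 0.2531]
tool_rot: [0.003, 0.809, 0.588, 0.007]
contact_force: [1.6, -0.0, 1.5]
gripper_width: 0.597
```

Run:
```python
from h import *
# press point: level centre + 75 mm toward knob
a=np.radians(82.3); e=np.array([.602,.007])+.075*np.array([np.cos(a),np.sin(a)]); print(e); go(*e,.2,82.3)
```

```text
[0.61204896 0.08132374]
p [0.6807 0.2151 0.2531] head 72.0 shift [-0.1489 -0.0247  0.0516] turn -10.3 q6 0.52 t 13.3 f [ 1.6 -0.   1.5]
```

Now I'll turn the gripper half round, so the wrist camera faces the window while pressing, with the fingers shut.

Emit:
jog_arm(
  targets=[
    [-0.03,-0.005,0.006,-7],
    [-0.06,-0.01,0.012,-14],
    [-0.09,-0.015,0.018,-21],
    [-0.12,-0.02,0.024,-28],
    [-0.149,-0.025,0.03,-35],
  ],
  fingers=0,
)

```text
time: 13.72
tool_pos: [0.6063, 0.0791, 0.2117]
tool_rot: [0.0, 0.592, 0.806, 0.0]
contact_force: [1.3, -0.7, 0.5]
gripper_width: 0.001
```

Emit:
jog_arm(
  targets=[
    [0,0,0,-7],
    [0,0,0,-14],
    [0,0,0,-21],
    [0,0,0,-28],
    [0,0,0,-35],
  ],
)

```text
time: 14.13
tool_pos: [0.6071, 0.0801, 0.212]
tool_rot: [0.0, 0.323, 0.947, 0.0]
contact_force: [-0.7, 0.5, 0.6]
gripper_width: 0.003
```

Emit:
jog_arm(
  targets=[
    [0,0,0,-7],
    [0,0,0,-14],
    [0,0,0,-21],
    [0,0,0,-28],
    [0,0,0,-35],
  ],
)

```text
time: 14.55
tool_pos: [0.6071, 0.0802, 0.212]
tool_rot: [0.0, 0.023, 1.0, 0.0]
contact_force: [-0.0, -0.7, -0.7]
gripper_width: -0.001
```

Emit:
jog_arm(
  targets=[
    [0,0,0,-7],
    [0,0,0,-14],
    [0,0,0,-21],
    [0,0,0,-28],
    [0,0,0,-35],
  ],
)

```text
time: 14.97
tool_pos: [0.6071, 0.0803, 0.212]
tool_rot: [0.0, -0.279, 0.96, 0.0]
contact_force: [-0.4, 0.1, 0.2]
gripper_width: -0.001
```

Emit:
jog_arm(
  targets=[
    [0,0,0,-7],
    [0,0,0,-14],
    [0,0,0,-21],
    [0,0,0,-28],
    [0,0,0,-35],
  ],
)

```text
time: 15.38
tool_pos: [0.6071, 0.0802, 0.212]
tool_rot: [0.0, -0.555, 0.832, 0.0]
contact_force: [-0.2, 0.5, 0.2]
gripper_width: 0.001
```

Emit:
jog_arm(
  targets=[
    [0,0,0,-7],
    [0,0,0,-15],
    [0,0,0,-15],
    [0,0,0,-15],
  ],
)

```text
time: 15.72
tool_pos: [0.6071, 0.0802, 0.2121]
tool_rot: [0.0, -0.655, 0.755, 0.0]
contact_force: [0.9, -0.1, 0.4]
gripper_width: 0.003
```

Run:
```python
from h import *
go(.612,.0813,.135,262.3)
im=cams.grab_frame("wrist")[:,:,::-1]; cv2.imwrite("pics/w7.png",im)
print(proj("wrist",[[.612,.0813,.121],[.602,.007,.126]]))
```

```text
p [0.6071 0.0802 0.2121] head -98.1 shift [-0.0018 -0.0047  0.0771] turn -0.4 q6 -2.99 t 15.72 f [ 0.9 -0.1  0.4]
[[312.08638978 204.59423946]
 [310.79774701 114.44316831]]
```

View pics/w7.png

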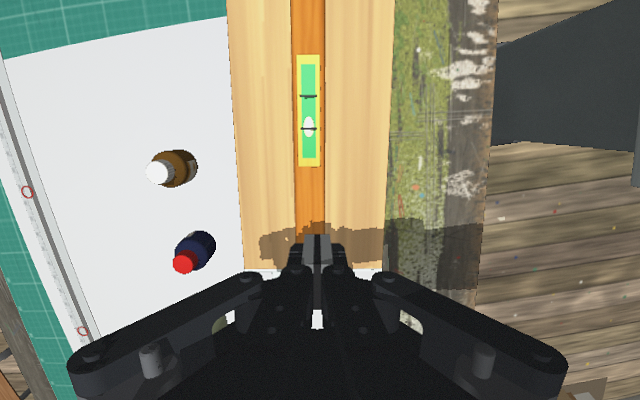

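The lines are at rows 97 and 129 and the bubble at row 126. That is about 10 mm toward the knob unpressed (11 predicted), so it should come close to centre when pressed. Lowering onto the level.

Emit:
jog_arm(
  targets=[
    [-0.001,-0.0055,0.03,0],
    [-0.001,-0.0055,0.06,0],
    [-0.001,-0.0055,0.078,0],
    [-0.001,-0.0055,0.082,0],
    [-0.001,-0.0055,0.082,0],
  ],
)

```text
time: 16.18
tool_pos: [0.6115, 0.0803, 0.1285]
tool_rot: [-0.001, -0.656, 0.755, 0.001]
contact_force: [0.5, -0.4, 0.1]
gripper_width: -0.004
```

Emit:
jog_arm(
  targets=[
    [0,0,0.001,0],
    [0,0,0.002,0],
    [0,0,0.003,0],
    [0,0,0.004,0],
    [0,0,0.005,0],
  ],
)

```text
time: 16.6
tool_pos: [0.6132, 0.0802, 0.1263]
tool_rot: [0.001, -0.656, 0.755, -0.001]
contact_force: [0.1, 0.4, 0.2]
gripper_width: -0.002
```

Emit:
jog_arm(
  targets=[
    [0,0,0.001,0],
    [0,0,0.002,0],
    [0,0,0.003,0],
    [0,0,0.003,0],
    [0,0,0.003,0],
  ],
)

```text
time: 17.02
tool_pos: [0.6132, 0.0808, 0.123]
tool_rot: [0.001, -0.656, 0.755, -0.0]
contact_force: [0.9, 3.3, 3.8]
gripper_width: 0.003
```

Emit:
jog_arm(
  targets=[
    [0,0,0.0005,0],
    [0,0,0.001,0],
    [0,0,0.001,0],
    [0,0,0.001,0],
    [0,0,0.001,0],
  ],
)

```text
time: 17.43
tool_pos: [0.613, 0.0803, 0.1216]
tool_rot: [0.0, -0.656, 0.755, -0.0]
contact_force: [1.8, 3.4, 4.5]
gripper_width: -0.004
```

Emit:
jog_arm(
  targets=[
    [0,0,0.0005,0],
    [0,0,0.001,0],
    [0,0,0.001,0],
    [0,0,0.001,0],
    [0,0,0.001,0],
  ],
)

```text
time: 17.85
tool_pos: [0.613, 0.0804, 0.1207]
tool_rot: [0.0, -0.656, 0.755, -0.0]
contact_force: [0.7, 3.9, 6.2]
gripper_width: 0.0
```

Emit:
jog_arm(
  targets=[
    [0,0,0.0005,0],
    [0,0,0.001,0],
    [0,0,0.001,0],
    [0,0,0.001,0],
    [0,0,0.001,0],
  ],
)

```text
time: 18.27
tool_pos: [0.6131, 0.0804, 0.1204]
tool_rot: [0.001, -0.656, 0.755, -0.0]
contact_force: [0.2, 3.9, 7.7]
gripper_width: 0.005
```

Run:
```python
from h import *
go(.613,.08,.12,262.3)
im=cams.grab_frame("wrist")[:,:,::-1]; cv2.imwrite("pics/w8.png",im)
cv2.imwrite("pics/w8c.png",cv2.resize(im[:300,180:440],None,fx=2,fy=2,interpolation=cv2.INTER_CUBIC))
```

```text
p [0.6131 0.0804 0.1204] head -98.0 shift [0.0004 0.0001 0.0004] turn -0.3 q6 -2.99 t 18.27 f [0.2 3.9 7.7]
```

View pics/w8c.png

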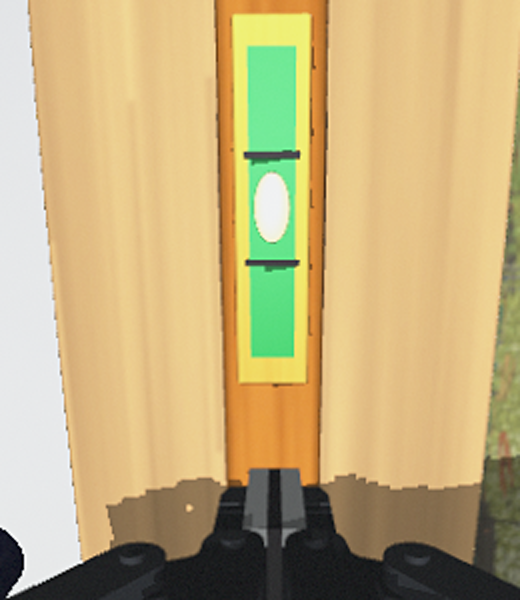

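The bubble is centred at crop row 207, between the lines at 155 and 262. I'll press slightly more to confirm the bed is right down; if so, nothing should move.

Emit:
jog_arm(
  targets=[
    [0,0,0.0005,0],
    [0,0,0.001,0],
    [0,0,0.0015,0],
    [0,0,0.0015,0],
    [0,0,0.0015,0],
  ],
)

```text
time: 18.73
tool_pos: [0.6133, 0.0805, 0.1201]
tool_rot: [0.001, -0.656, 0.755, -0.0]
contact_force: [-1.8, 4.0, 12.7]
gripper_width: -0.003
```

Emit:
jog_arm(
  targets=[
    [0,0,0,0],
    [0,0,0,0],
    [0,0,0,0],
    [0,0,0,0],
    [0,0,0,0],
  ],
)

```text
time: 19.15
tool_pos: [0.6133, 0.0805, 0.1201]
tool_rot: [0.001, -0.656, 0.755, -0.0]
contact_force: [-2.3, 3.7, 13.0]
gripper_width: -0.003
```

Run:
```python
from h import *
go(.613,.08,.12,262.3)
im=cams.grab_frame("wrist")[:,:,::-1]; cv2.imwrite("pics/w9.png",im)
for n in ("w8","w9"):
    i=cv2.imread(f"pics/{n}.png")
    b=i[60:150,308:324].astype(int).min(2); r=np.nonzero((b>200).sum(1)>2)[0]+60
    d=i[60:150,305:328].astype(int).max(2).mean(1); dk=np.nonzero(d<130)[0]+60
    print(n,"bubble",r.min(),r.max(),"lines",dk)
t=cams.grab_frame("top")[:,:,::-1]; cv2.imwrite("pics/t9.png",cv2.resize(t[100:270,160:460],None,fx=2.6,fy=2.6,interpolation=cv2.INTER_CUBIC))
```

```text
p [0.6133 0.0805 0.1201] head -98.0 shift [0.0005 0.0003 0.0001] turn -0.3 q6 -2.99 t 19.15 f [-2.3  3.7 13. ]
w8 bubble 87 120 lines [ 76  77  78  79 130 131 132]
w9 bubble 85 119 lines [ 76  77  78  79 130 131 132]
```

View pics/t9.png

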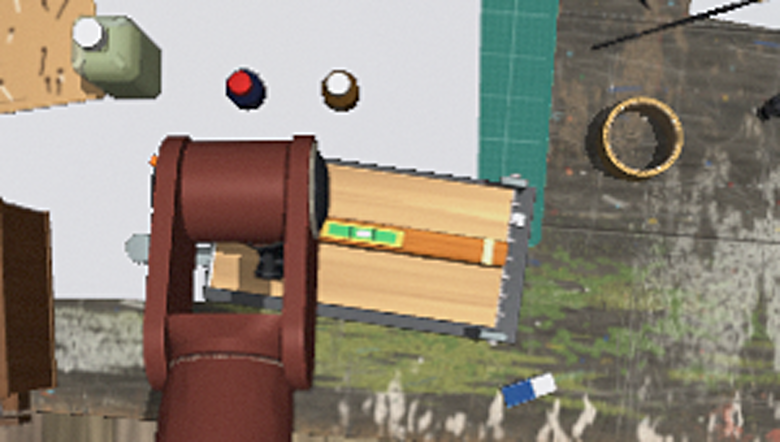

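The bubble is still centred, about 1 mm off, at 13 N with nothing moving. One last check on the brace, which should have settled at about 1.41 under load.

Run:
```python
from h import *
def ov(t,y0,y1,x0,x1):
    b=cv2.resize(t[y0:y1,x0:x1],None,fx=10,fy=10,interpolation=cv2.INTER_CUBIC)
    for th,col in((1.45,(0,0,255)),(1.41,(0,255,0)),(1.30,(255,0,0))):
        phi=82.3+np.degrees(1.45-th);o=pushpose(phi,0); a=np.arange(0,6.3,.1)
        q=proj("top",np.c_[o[0]+.016*np.cos(a),o[1]+.016*np.sin(a),np.full(len(a),.077)])
        cv2.polylines(b,[((q+.5-[x0,y0])*10-.5).round().astype(np.int32)],True,col,1)
    return b
cur=cams.grab_frame("top")[:,:,::-1]
old=cv2.imread("pics/top2.png")
cv2.imwrite("pics/post.png",np.hstack([ov(np.ascontiguousarray(i),180,212,200,238) for i in(old,cur)]))
```

```text
(no output)
```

View pics/post.png

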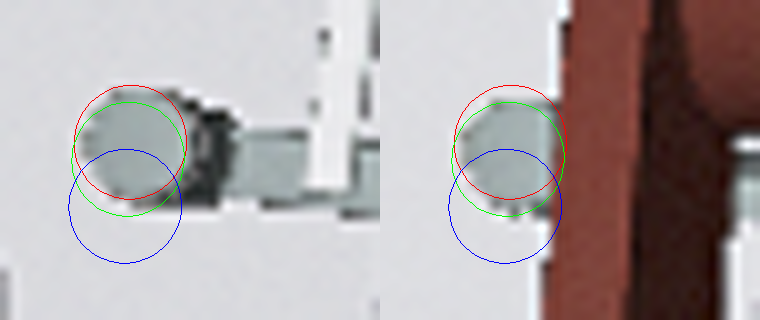

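Before loading, the post sits near the 1.45 circle. Under load it sits on the 1.41 circle, so the brace is seated. Handing in.

Run:
```python
from h import *
go(.613,.08,.12,262.3); print(manip.job_done())
```

```text
p [0.6133 0.0805 0.1201] head -98.0 shift [0.0005 0.0002 0.0001] turn -0.3 q6 -2.99 t 19.3 f [-2.4  4.8 12.3]
the job is handed in; nothing more can be done
None
```

I swung the brace to its stop and laid the level on the middle of the bed. I then turned the knob 67° clockwise and handed the job in at 19.3 s, still pressing the level down with shut fingertips. No verdict was reported.

- **Brace:** it seated near 1.44 and sat at about 1.41 with the bed pressed down, which is where it is expected to settle under load. By then the arm hid part of the post from the top camera.
- **Level:** it was within about 2 mm of the bed's middle and along its length.
- **Pressing force:** about 12–13 N at hand-in, a little over the 10 N called plenty. There was also about 4–5 N of sideways force.
- **Bed down:** going from 7.7 to 13 N moved the tool 0.3 mm and the bubble under 1 mm, so the bed was not quite down at 7.7 N. At 13 N nothing moved.
- **Bubble:** about 1 mm from the middle of the lines at full press, against the 4 mm allowed.
- **Other things on the table:** the eraser, both ink bottles and the tape roll look unmoved in the top view; I did not measure them.

No check failed.

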